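Turn the rotating stand to bring the dabba to the front

ROBOT

A 6-joint arm with a two-finger parallel gripper is mounted at the origin on the work surface. World frame = base frame: x ahead of the robot, y to its left, z up, the work surface at z = 0. Lengths are in m, angles in rad, forces in N, time in s.
With the tool pointing down it reaches from about 0.275 to 0.85 m from the base axis. Payload 5.2 kg.
Tool frame: the origin (TCP) lies midway between the tips of the shut fingers; the grasp point (between the pads) lies 19 mm behind it; z points along the fingers, y is the direction in which the jaws open and shut (so a half turn about z gives the same grasp; the last joint's range is limited). The gripper opens to 85 mm and grips with 20 to 120 N. Pads are 22 mm wide; open, the fingers measure 114 mm over their backs; the gripper's body (76 mm by 85 mm) begins 54 mm behind the grasp point. The pads swing forward as they close: fully open they stand 13 mm farther back than shut.
Start: joints at [-0.203, 0.259, 1.535, -0, 1.348, -0.203], TCP at [0.55, 0, 0.208] pointing down, gripper open.
Joint ranges: [-3.14, 3.14], [-0.91, 2.08], [0.19, 2.58], [-1.22, 4.36], [0.22, 2.71], [-3.12, 3.12]. Speed limits (rad/s): [2.57, 2.57, 3.14, 3.14, 3.14, 3.14].

INTERFACE

Orientations are given as a rotation vector (axis times angle).
In Python, from rig import read_state, grab_frame, calibration, finish_job gives the robot as it stands. The module is installed in compiled form; this text tells all that it offers.
- The arm moves only by the tool step_arm, never from a script. Its argument "moves" is a list that holds one entry, the list of rows, each a list of 7 numbers: the shift along the tool's x, y, z in units of 30 mm (1.0 is 30 mm), then the turn, a rotation vector about the tool's x, y, z in units of 6 degrees (1.0 is 6 degrees), then the gripper command: -1 is fully open, 1 is shut, values between are in proportion. A call has 1 to 10 rows; each row is the pose to reach, as a shift and turn from the pose measured when the call began, along the tool's axes at that moment; what a row does not reach only later rows make up. A row lasts 1/12 s, in which the tool goes at most 41.7 mm and 7.16 degrees, less where a joint would pass 70% of its speed; a pose out of reach is approached as far as the arm can. A call with a gripper value outside its range is refused whole. The fingers move at their own pace and stop on an object; the grip force is fixed at half the most. Time passes only in rows, so rows that repeat a pose let the fingers close. It gives the time, the measured TCP pose, the force and the opening at its end, in the units of the state.
- read_state(): the state, without advancing time (a new reading comes with each control period).
- grab_frame(name): name is "scene" or "side" or "wrist"; returns (picture, depth): 480x640x3 uint8, red, green, blue; 480x640 float32, m along the optical axis (not along the pixel's ray), 0 where there is no reading.
- calibration(name): a dict with "fovy" (degrees; the focal length in pixels is half the picture's height over the tangent of half this angle, whatever the lens; pixels are square), "cx", "cy" (the principal point, pixels), "cam_to_world" (4x4, takes a point from camera to world coordinates); the wrist camera has in their place "hand_eye" (4x4, takes a point from camera to tool coordinates, whose origin is the TCP and whose axes are the flange's). Camera axes: x right, y up, looking along -z (the intrinsics and any distortion apply to the point x, -y, -z); pixel columns grow to the right and rows downward; lengths in m; the calibration is good to about 2 mm. A picture is of the moment at which its call begins: read the wrist's pose just before it. calibration takes no time and is no camera call.
- finish_job(): hands the job in, once; it reports no verdict.
The state is a dict: "time": time; "joint_positions": joint angles; "joint_vel": joint speeds; "joint_torque": joint torques, N m; "tcp_pos": TCP position; "tcp_rot": TCP orientation; "ft_force": force on the tool from outside, world axes, zero at the start; "ft_torque": the same for the moment, N m; "finger_gap": opening from 0.0 (shut) to 1.0 (fully open).
Only numpy, scipy, OpenCV 4.12 (cv2) and the standard library are available. Lean on these libraries where they do the work, as an engineer would, in place of code of your own. Each camera call takes 0.05 s, during which the arm holds its last target.

TASK

Turn the rotating stand gently by pushing the posts on its rim with a fingertip until the steel dabba is at the front, with the red dot on the rim opposite the yellow tab, and leave it there at rest. Either way round will do; do not touch, lift or shift anything standing on the tray, and leave the other things on the bamboo board where they are.

Things in the scene. Friction and masses are not known exactly. Their poses are not given: they have to be found in the camera images.
- stand: fixed black foot of the rotating stand on a bamboo board whose top is 50 mm above the counter (z = 0.05 m). Origin on the turning axis, at the board's top. Its -x axis points from the turning axis to the yellow tab, which is the front. The foot (170 mm across, 20 mm high) does not move in a run; it lies elsewhere and is turned differently in each run.
- tab (a point): middle of the top of the flat yellow tab, 40 mm wide and 35 mm long, 8 mm high, fixed to the foot 172.5 mm from the turning axis, just outside the tray's edge: marks the front
- carousel: round wooden tray, 300 mm across, its underside 22 and its top 34 mm above the origin, with 8 rim posts. Turns both ways without end stops about the vertical z axis through its origin (the same point as the stand's). Its -x axis points to the red dot and the dabba. Some 2 N sideways at a post turns it; friction stops it nearly at once when the push ends.
- post (a point): top of one of the eight upright steel rim posts, all alike, 12 mm thick and 35 mm high (34 to 69 mm above the carousel's origin), fixed to the tray 140 mm from the axis, every 45 degrees: at 22.5, 67.5, 112.5 ... degrees from the carousel's +x axis. This one is at 22.5 degrees.
- red_dot (a point): red mark on the tray's outer edge right in front of the dabba, midway between two rim posts: point at the tray's top edge, 150 mm from the turning axis (drawn as an 18 mm disc on the rim and an 18 mm stripe on the edge)
- dabba: small loose round steel tin, 69 mm across and 51 mm high including the small hinged flap on its top, standing on the tray 62 mm from the axis, on the red dot's side. Origin under its middle
- gasket: loose red ring, 72 mm across, 8 mm high, lying on the tray 62 mm from the axis. Origin under its middle
- vent_weight: loose small aluminium weight, 30 mm across, 36 mm high, standing on the tray 62 mm from the axis, opposite the dabba. Origin under its middle
- katori: loose small steel bowl, 68 mm across, 30 mm high, on the tray 62 mm from the axis. Origin under its middle
- idli_plate: loose flat steel plate with four shallow round dimples and a short middle stem, 170 mm across, 26 mm high, on the board beside the stand. Origin under its middle
- brush: loose green scrubbing brush set upright, 60 mm across, 135 mm high, on the board beside the stand. Origin under its middle
- tumbler: loose steel tumbler, 68 mm across, 85 mm high, on the board beside the stand. Origin under its middle
- jar: loose amber glass jar with a steel cap, 68 mm across, 95 mm high, on the board beside the stand. Origin under its middle
Things that resemble listed ones, but are neither listed nor needed, are in the scene too. What is shaped like the dabba but blue is not meant.

How it is judged:
On the way:
1. the fingers push the tray (contact force between the fingers and carousel above 0.2 N), for 0.05 s.
At the end, for the whole second after the job is handed in: the red dot is on the tab's side and within 20 mm sideways of the tab's middle line (about 7.5 degrees), the tray is at rest, the dabba stands upright within 12 mm of its place on the tray, and the things on the board are within 15 mm of where they were (y of red_dot in the frame of stand between -0.02 and 0.02 m and x of red_dot in the frame of stand below -0.1 m and angular speed of carousel below 0.05 rad/s and not (x of dabba in the frame of carousel above -0.05 m or x of dabba in the frame of carousel below -0.074 m or y of dabba in the frame of carousel above 0.012 m or y of dabba in the frame of carousel below -0.012 m) and z of dabba in the frame of carousel below 0.04 m and angle between dabba's own z axis and vertical below 0.15 rad and distance of each of idli_plate, brush, tumbler, jar from where it was at the start of the episode below 0.015 m); the robot touches nothing.
It fails at once if the robot touches something that stands on the tray (contact force between any of the fingers, the arm and dabba above 0.5 N or contact force between any of the fingers, the arm and gasket above 0.5 N or contact force between any of the fingers, the arm and vent_weight above 0.5 N or contact force between any of the fingers, the arm and katori above 0.5 N).
It fails at once if something on the tray is lifted, tipped or shifted more than 15 mm from its place on the tray (x of dabba in the frame of carousel above -0.047 m or x of dabba in the frame of carousel below -0.077 m or y of any of dabba, vent_weight in the frame of carousel above 0.015 m or y of any of dabba, vent_weight in the frame of carousel below -0.015 m or z of any of dabba, gasket, vent_weight, katori in the frame of carousel above 0.044 m or angle between any of dabba, gasket, vent_weight, katori's own z axis and vertical above 0.3 rad or x of any of gasket, katori in the frame of carousel above 0.015 m or x of any of gasket, katori in the frame of carousel below -0.015 m or y of gasket in the frame of carousel above 0.077 m or y of gasket in the frame of carousel below 0.047 m or x of vent_weight in the frame of carousel above 0.077 m or x of vent_weight in the frame of carousel below 0.047 m or y of katori in the frame of carousel above -0.047 m or y of katori in the frame of carousel below -0.077 m).
It fails at once if something standing on the board is moved more than 15 mm or tipped (distance of any of idli_plate, brush, tumbler, jar from where it was at the start of the episode above 0.015 m or angle between any of idli_plate, brush, tumbler, jar's own z axis and vertical above 0.3 rad).
It fails at once if the tray is whirled round faster than 3 rad/s (angular speed of carousel above 3 rad/s).
It also fails if it takes over 54 s, if anything falls off the work surface, if the arm or the gripper's body presses on something with over 40 N, if the wrist force passes 120 N, or if a joint passes its speed limit or range.

## Working session

There is one attempt and no reset: what is moved stays moved. The work goes in short steps, Python scripts to look and compute and a tool call to move; the robot and the scene stay as the last step left them, time stands still between calls to the robot, and variables do not carry over. Pictures are saved under pics/ and viewed, and the job is handed in when it is done.

Besides the shell and the picture viewer there is one more tool, called after "Request:" as a command line: name --argument value ..., lists and objects as JSON in quotes. step_arm: Moves the arm, as the interface text tells. Its arguments: {"type":"object","properties":{"moves":{"type":"array","items":{"type":"array","items":{"type":"array","items":{"type":"number"}}}}},"required":["moves"]}

```bash
mkdir -p pics
cat > h.py <<'E'
import numpy as np, cv2
from rig import read_state, grab_frame, calibration, finish_job
E
python3 - <<'E'
from h import *
for n in ("scene","side","wrist"):
    p,d=grab_frame(n); cv2.imwrite(f"pics/{n}0.png",p[:,:,::-1]); np.save(f"{n}_d0.npy",d); np.save(f"{n}_p0.npy",p)
    c=calibration(n); print(n,{k:(np.round(v,4).tolist()) for k,v in c.items()})
print(read_state())
E
```

```text
scene {'fovy': 50.9211, 'cx': 320.9298, 'cy': 247.6257, 'cam_to_world': [[-0.6138, -0.4763, 0.6296, 1.2167], [0.7892, -0.3893, 0.475, 0.5723], [0.0189, 0.7884, 0.6148, 0.826], [0.0, 0.0, 0.0, 1.0]]}
side {'fovy': 44.6765, 'cx': 312.9519, 'cy': 245.4034, 'cam_to_world': [[-0.8415, 0.3128, -0.4404, -0.1144], [-0.54, -0.511, 0.6688, 0.9166], [-0.0159, 0.8006, 0.5989, 0.9054], [0.0, 0.0, 0.0, 1.0]]}
wrist {'fovy': 61.6704, 'cx': 320.4229, 'cy': 241.6977, 'hand_eye': [[-0.0006, 0.9534, 0.3017, 0.0768], [1.0, 0.0006, 0.0001, 0.0005], [-0.0, 0.3017, -0.9534, -0.1646], [0.0, 0.0, 0.0, 1.0]]}
{'time': 0.15, 'joint_positions': array([-2.02774452e-01,  2.59218478e-01,  1.53583716e+00,  7.61912680e-07,
        1.34800929e+00, -2.02829961e-01]), 'joint_vel': array([ 1.36387091e-05, -2.01318183e-03, -4.42048358e-03,  1.53424088e-04,
        1.15008934e-03, -5.73436768e-04]), 'joint_torque': array([ 2.27439166e-03, -4.46383452e+01, -2.90821481e+01, -2.12644927e-04,
        8.17353168e-03,  2.13274996e-05]), 'tcp_pos': array([5.49557732e-01, 1.28744588e-04, 2.07540421e-01]), 'tcp_rot': array([-2.22051023e+00, -2.22063312e+00,  1.27093072e-03]), 'ft_force': array([ 0.88966861, -0.49230219,  0.60486935]), 'ft_torque': array([ 0.01477936, -0.01309606, -0.01752634]), 'finger_gap': 0.9999687076366152}
```

View pics/scene0.png

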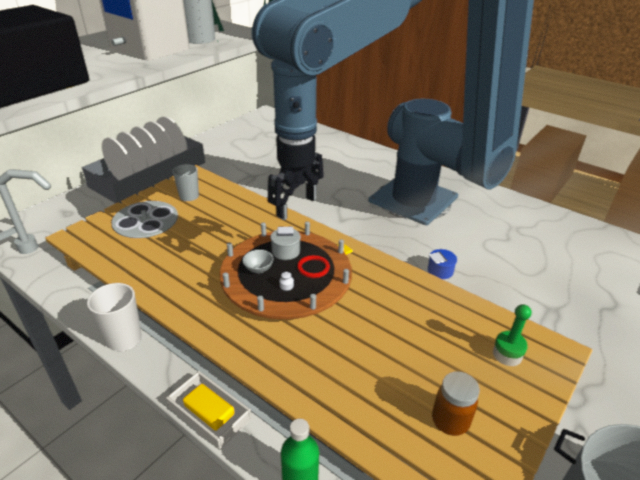

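View pics/side0.png

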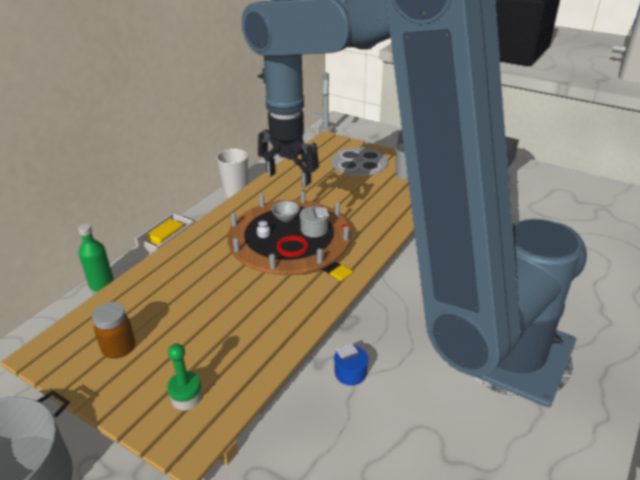

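View pics/wrist0.png

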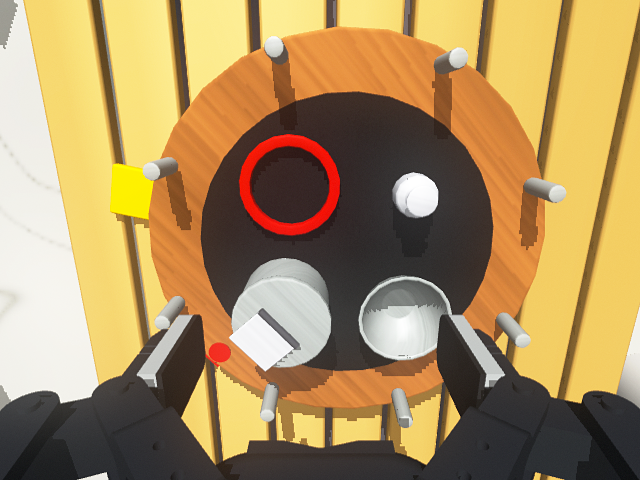

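The wrist view shows the yellow tab at (132,191), the red dot at (219,352), and the steel dabba beside the dot at (285,315). The post tops are at (274,47), (457,58), (555,193), (516,338), (405,421), (268,415), (163,320) and (153,171). Lookalikes are the blue tin at scene (442,263), which is excluded by its colour, and the red gasket at wrist (290,185), which is a ring and not the dot. Next I'll measure.

```bash
cat >> h.py <<'E'
from scipy.spatial.transform import Rotation as R
def cam(n,s=None):
    c=calibration(n); f=240/np.tan(np.radians(c["fovy"])/2)
    if n=="wrist":
        s=s or read_state(); T=np.eye(4);T[:3,:3]=R.from_rotvec(s["tcp_rot"]).as_matrix();T[:3,3]=s["tcp_pos"];M=T@np.array(c["hand_eye"])
    else: M=np.array(c["cam_to_world"])
    return f,c["cx"],c["cy"],M
def onplane(n,uv,z,s=None):
    f,cx,cy,M=cam(n,s); uv=np.atleast_2d(uv).astype(float)
    r=np.c_[(uv[:,0]-cx)/f,-(uv[:,1]-cy)/f,-np.ones(len(uv))]@M[:3,:3].T
    return M[:3,3]+r*((z-M[2,3])/r[:,2])[:,None]
def proj(n,X,s=None):
    f,cx,cy,M=cam(n,s); p=(np.atleast_2d(X)-M[:3,3])@M[:3,:3]
    return np.c_[cx+f*p[:,0]/-p[:,2],cy-f*p[:,1]/-p[:,2]]
def circ(P):
    A=np.c_[2*P[:,:2],np.ones(len(P))];x=np.linalg.lstsq(A,(P[:,:2]**2).sum(1),rcond=None)[0]
    return x[:2],np.sqrt(x[2]+x[:2]@x[:2])
E
python3 - <<'E'
from h import *
p=onplane("wrist",[(274,47),(457,58),(559,193),(518,342),(405,423),(267,416),(161,322),(151,172)],.119)
c,r=circ(p); print(c,r)
a=np.degrees(np.arctan2(p[:,1]-c[1],p[:,0]-c[0]));print(a, np.hypot(*(p[:,:2]-c).T))
t=onplane("wrist",(132,191),.058)[0];d=onplane("wrist",(219,352),.084)[0];b=onplane("wrist",(285,325),.135)[0]
for q in(t,d,b): print(q,np.degrees(np.arctan2(q[1]-c[1],q[0]-c[0])),np.hypot(*(q[:2]-c)))
for n,z,uv in [("scene",.05,[(145,218),(187,196),(510,360),(453,430)]),("side",.05,[(360,162),(185,400),(115,352)])]: print(n,onplane(n,uv,z).round(3))
print(R.from_rotvec(read_state()["tcp_rot"]).as_matrix().round(3))
E
```

```text
[ 0.56888909 -0.01741414] 0.1390548507272406
[ 109.15007892   64.49320376   19.39239899  -26.52702981  -70.80391894
 -115.51489991 -161.04592636  154.37271294] [0.138898   0.13890343 0.14059895 0.1368978  0.13995877 0.13928567
 0.13905833 0.13880905]
[0.40117675 0.01948357 0.058     ] 167.59225608977468 0.1717232332514768
[ 0.46623658 -0.10949898  0.084     ] -138.10618204352878 0.1379027023419367
[ 0.52639878 -0.05597312  0.135     ] -137.77698498223322 0.05737787890467423
scene [[ 0.618 -0.471  0.05 ]
 [ 0.475 -0.471  0.05 ]
 [ 0.47   0.481  0.05 ]
 [ 0.681  0.462  0.05 ]]
side [[ 0.62  -0.466  0.05 ]
 [ 0.46   0.477  0.05 ]
 [ 0.659  0.463  0.05 ]]
[[-0.     1.    -0.001]
 [ 1.     0.     0.   ]
 [ 0.    -0.001 -1.   ]]
```

Request:
step_arm --moves '[[[-0.9, -0.9, 0, 0, 0, 0, 1], [-1.8, -1.8, 0, 0, 0, 0, 1], [-2.7, -2.7, 0, 0, 0, 0, 1], [-3.2, -3.4, 0, 0, 0, 0, 1], [-3.25, -3.45, 0, 0, 0, 0, 1], [-3.25, -3.45, 0, 0, 0, 0, 1], [-3.25, -3.45, 0, 0, 0, 0, 1], [-3.25, -3.45, 0, 0, 0, 0, 1]]]'

```text
time: 0.82
tcp_pos: [0.4468, -0.097, 0.2077]
tcp_rot: [-2.22, -2.221, 0.0]
ft_force: [-0.5, 0.3, 0.6]
finger_gap: 0.002
```

```bash
cat > look.py <<'E'
from h import *
import sys
t=sys.argv[1]; s=read_state()
C=np.array([0.5689,-0.0174])
for n in sys.argv[2:]:
    p,d=grab_frame(n); cv2.imwrite(f"pics/{n}{t}.png",p[:,:,::-1]); np.save(f"{n}_d.npy",d)
print(s["time"],s["tcp_pos"].round(4),s["tcp_rot"].round(3),s["ft_force"].round(2),s["finger_gap"])
v=s["tcp_pos"][:2]-C; print("polar",np.hypot(*v),np.degrees(np.arctan2(v[1],v[0]))%360)
E
python3 look.py 1 wrist scene side
```

```text
0.8167 [ 0.4468 -0.097   0.2077] [-2.22  -2.221  0.   ] [-0.52  0.32  0.64] 0.0020569872536079555
polar 0.1457303429027592 213.09496661084708
```

View pics/wrist1.png

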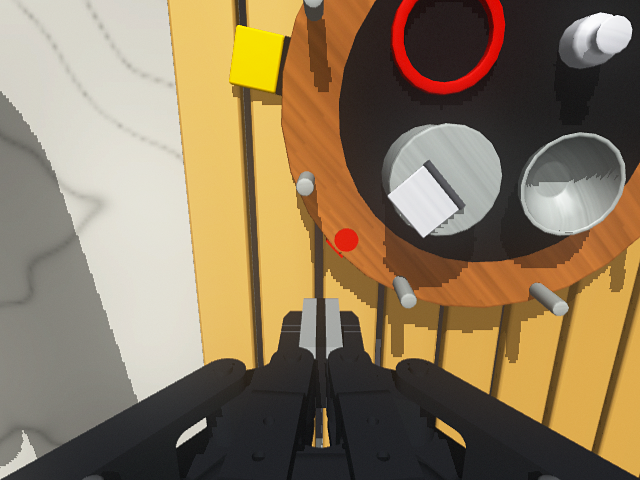

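```bash
python3 -c "
import cv2
a=cv2.imread('pics/scene1.png')[130:330,180:400];b=cv2.imread('pics/side1.png')[130:330,200:420]
cv2.imwrite('pics/c1.png',cv2.resize(cv2.hconcat([a,b]),(800,364),interpolation=cv2.INTER_CUBIC))"
```

```text
(no output)
```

View pics/c1.png

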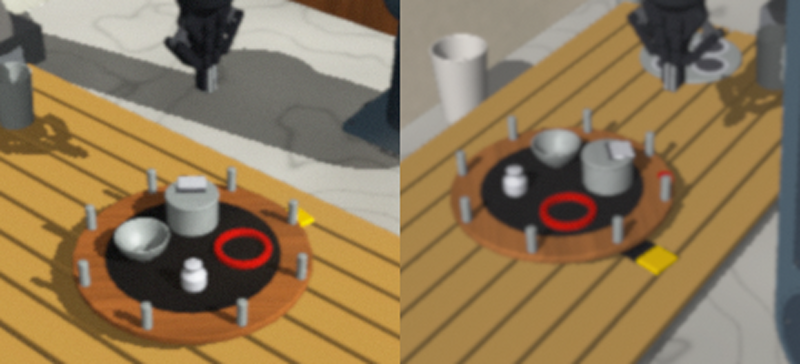

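The close wrist view confirms the choice: red dot at (346,240), steel dabba at (440,180), tab at (257,58), post to push at (305,183). I'll cross-check the geometry, then lower between the two posts.

Run:
```python
from h import *
C=np.array([0.5689,-0.0174])
for uv,z in [((257,58),.058),((346,240),.084),((303,189),.119),((402,298),.119),((556,306),.119)]:
    q=onplane("wrist",uv,z)[0]; v=q[:2]-C; print(q.round(4),np.degrees(np.arctan2(v[1],v[0]))%360,np.hypot(*v))
for n,uv,z in [("scene",(346,250),.058),("side",(341,272),.058)]:
    q=onplane(n,uv,z)[0]; v=q[:2]-C; print(q.round(4),np.degrees(np.arctan2(v[1],v[0]))%360,np.hypot(*v))
```

```text
[0.4013 0.0186 0.058 ] 167.86733085882645 0.17138313023905974
[ 0.4661 -0.1097  0.084 ] 221.93424454380477 0.13816963181001582
[ 0.4359 -0.065   0.119 ] 199.69460879685892 0.14128083103027236
[ 0.5033 -0.1408  0.119 ] 242.0088965939658 0.1396925898952555
[ 0.6107 -0.1467  0.119 ] 287.908810400046 0.1358706909701796
[0.3986 0.0328 0.058 ] 163.58177700475733 0.17754861152747847
[0.3994 0.0222 0.058 ] 166.8383868710151 0.17405258863021805
```

Request:
step_arm --moves '[[[0, 0, 0.8, 0, 0, 0, 1], [0, 0, 1.6, 0, 0, 0, 1], [0, 0, 2.4, 0, 0, 0, 1], [0, 0, 3.0, 0, 0, 0, 1], [0, 0, 3.4, 0, 0, 0, 1], [0, 0, 3.7, 0, 0, 0, 1], [0, 0, 3.7, 0, 0, 0, 1]]]'

```text
time: 1.55
tcp_pos: [0.4456, -0.0957, 0.0947]
tcp_rot: [-2.215, -2.22, 0.003]
ft_force: [-0.4, -0.3, -0.0]
finger_gap: -0.001
```

```bash
cat > arc.py <<'E'
from h import *
import sys
s=read_state(); C=np.array([0.5689,-0.0174]); M=R.from_rotvec(s["tcp_rot"]).as_matrix()
for a in sys.argv[1:]:
    a=np.radians(float(a)); P=np.r_[C+.146*np.r_[np.cos(a),np.sin(a)],.095]
    print((M.T@(P-s["tcp_pos"])/.03).round(2))
E
python3 arc.py 211 209.5 208 206.5 205 203.5 202 200.5 199 197.5; echo; python3 arc.py  196 194.5 193 191.5 190 188.5 187 185.5 184 182.5
```

```text
[ 0.11 -0.06 -0.01]
[ 0.22 -0.13 -0.01]
[ 0.33 -0.19 -0.01]
[ 0.44 -0.24 -0.01]
[ 0.56 -0.3  -0.01]
[ 0.67 -0.35 -0.01]
[ 0.79 -0.4  -0.01]
[ 0.91 -0.45 -0.01]
[ 1.03 -0.49 -0.  ]
[ 1.15 -0.53 -0.  ]

[ 1.27 -0.57 -0.  ]
[ 1.39 -0.6  -0.  ]
[ 1.52 -0.63 -0.  ]
[ 1.64 -0.66 -0.  ]
[ 1.77 -0.68 -0.  ]
[ 1.89 -0.7  -0.  ]
[ 2.02 -0.72 -0.  ]
[ 2.15 -0.73 -0.  ]
[ 2.27 -0.74 -0.  ]
[ 2.4  -0.75 -0.  ]
```

Request:
step_arm --moves '[[[0.1, -0.06, 0, 0, 0, 0, 1], [0.2, -0.12, 0, 0, 0, 0, 1], [0.32, -0.18, 0, 0, 0, 0, 1], [0.44, -0.24, 0, 0, 0, 0, 1], [0.55, -0.3, 0, 0, 0, 0, 1], [0.66, -0.35, 0, 0, 0, 0, 1], [0.78, -0.4, 0, 0, 0, 0, 1], [0.9, -0.45, 0, 0, 0, 0, 1], [1.03, -0.49, 0, 0, 0, 0, 1], [1.15, -0.53, 0, 0, 0, 0, 1]]]'

```text
time: 2.38
tcp_pos: [0.4303, -0.0612, 0.0954]
tcp_rot: [-2.217, -2.222, 0.001]
ft_force: [2.1, -1.3, 4.4]
finger_gap: 0.002
```

```bash
python3 look.py 2 wrist scene; python3 arc.py  197 195.5 194 192.5 191 189.5 188 186.5 185 183.5
```

```text
2.3833 [ 0.4303 -0.0612  0.0954] [-2.217e+00 -2.222e+00  1.000e-03] [ 2.11 -1.35  4.36] 0.00155299902019936
polar 0.14531730914121646 197.54534013339313
[ 0.02 -0.02  0.01]
[ 0.14 -0.06  0.01]
[ 0.26 -0.09  0.01]
[ 0.39 -0.12  0.01]
[ 0.51 -0.15  0.01]
[ 0.64 -0.17  0.01]
[ 0.76 -0.19  0.01]
[ 0.89 -0.2   0.01]
[ 1.02 -0.22  0.01]
[ 1.15 -0.22  0.01]
```

View pics/wrist2.png

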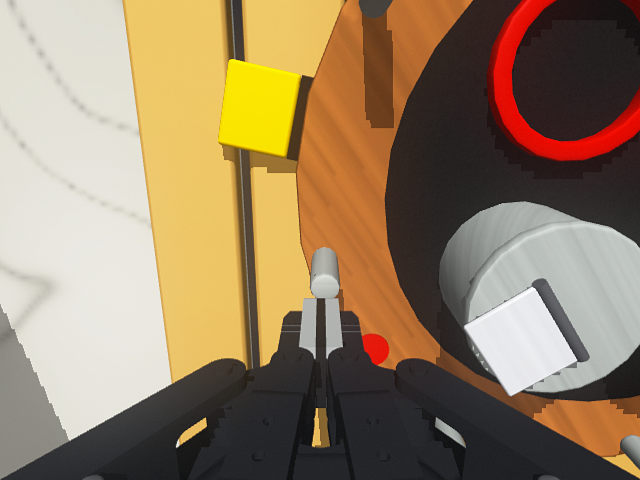

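The post top at (325,287) touches the fingertips squarely, and the tray has begun to turn. The dabba is well clear, so I'll continue.

Request:
step_arm --moves '[[[0.1, -0.04, 0, 0, 0, 0, 1], [0.22, -0.08, 0, 0, 0, 0, 1], [0.34, -0.11, 0, 0, 0, 0, 1], [0.46, -0.14, 0, 0, 0, 0, 1], [0.58, -0.16, 0, 0, 0, 0, 1], [0.7, -0.18, 0, 0, 0, 0, 1], [0.82, -0.2, 0, 0, 0, 0, 1], [0.94, -0.21, 0, 0, 0, 0, 1], [1.06, -0.22, 0, 0, 0, 0, 1], [1.18, -0.22, 0, 0, 0, 0, 1]]]'

```text
time: 3.32
tcp_pos: [0.4235, -0.0251, 0.0955]
tcp_rot: [-2.216, -2.222, 0.001]
ft_force: [3.1, -1.5, 4.5]
finger_gap: 0.001
```

```bash
python3 look.py 3 wrist; python3 arc.py  182 180.5 179 177.5 176 174.5 173 171.5 170 168.5
```

```text
3.3167 [ 0.4235 -0.0251  0.0955] [-2.216e+00 -2.222e+00  1.000e-03] [ 3.06 -1.53  4.53] 0.001061383994263192
polar 0.1456152664554335 183.0290865392399
[ 0.06 -0.01  0.02]
[ 0.19 -0.01  0.02]
[ 0.32 -0.01  0.02]
[ 0.45 -0.01  0.02]
[ 0.57 -0.    0.02]
[0.7  0.01 0.02]
[0.83 0.02 0.02]
[0.95 0.04 0.02]
[1.08 0.06 0.02]
[1.2  0.09 0.02]
```

View pics/wrist3.png

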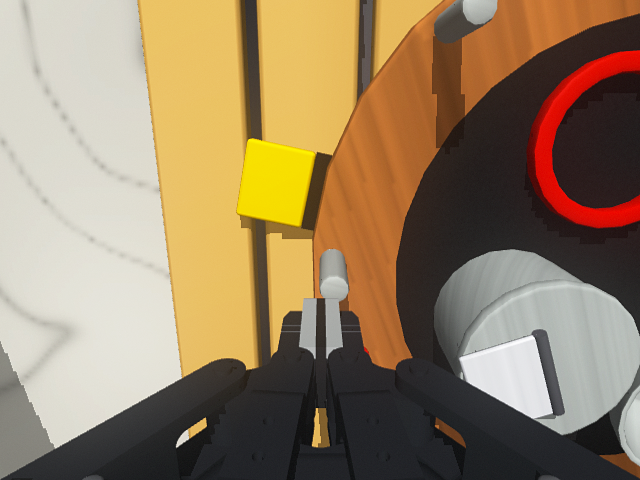

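The contact has shifted about 14 px inwards on the tip. I'll replan so the finger stays straight behind the post, with its x matched to the post's.

```bash
cat > arc2.py <<'E'
from h import *
import sys
s=read_state(); C=np.array([0.5689,-0.0174]); M=R.from_rotvec(s["tcp_rot"]).as_matrix()
# post angle now: from finger y + 17mm
phi=180-np.degrees(np.arcsin((s["tcp_pos"][1]+.017-C[1])/.14)); print("post est",phi)
for a in sys.argv[1:]:
    a=np.radians(float(a)); P=np.r_[C+.14*np.r_[np.cos(a),np.sin(a)]-[.001,.017],.095]
    print((M.T@(P-s["tcp_pos"])/.03).round(2))
E
python3 arc2.py  175 173.5 172 170.5 169 167.5 166 164.5 163 161.5
python3 - <<'E'
from h import *
C=np.array([0.5689,-0.0174])
for uv,z in [((335,290),.119),((276,182),.058)]:
    q=onplane("wrist",uv,z)[0]; v=q[:2]-C; print(q.round(4),np.degrees(np.arctan2(v[1],v[0]))%360,np.hypot(*v))
E
```

```text
post est 175.91699633154877
[0.07 0.17 0.01]
[0.2  0.18 0.02]
[0.32 0.2  0.02]
[0.44 0.22 0.02]
[0.56 0.24 0.02]
[0.68 0.26 0.02]
[0.8  0.29 0.02]
[0.91 0.32 0.02]
[1.03 0.36 0.02]
[1.15 0.4  0.02]
[ 0.4294 -0.0118  0.119 ] 177.68033727214976 0.13958804340652348
[0.4012 0.0199 0.058 ] 167.444565276549 0.17180774042600036
```

Request:
step_arm --moves '[[[0.1, 0.06, 0, 0, 0, 0, 1], [0.22, 0.13, 0, 0, 0, 0, 1], [0.34, 0.19, 0, 0, 0, 0, 1], [0.46, 0.22, 0, 0, 0, 0, 1], [0.58, 0.24, 0, 0, 0, 0, 1], [0.7, 0.27, 0, 0, 0, 0, 1], [0.82, 0.3, 0, 0, 0, 0, 1], [0.93, 0.33, 0, 0, 0, 0, 1], [1.04, 0.36, 0, 0, 0, 0, 1], [1.15, 0.4, 0, 0, 0, 0, 1]]]'

```text
time: 4.2
tcp_pos: [0.4311, 0.0114, 0.095]
tcp_rot: [-2.21, -2.218, 0.008]
ft_force: [-9.2, 0.6, 12.9]
finger_gap: 0.001
```

```bash
python3 look.py 4 wrist; sed -i 's/\.017/.0134/g;s/C\[1\])\/.14/C[1])\/.14/' arc2.py; sed -i 's/-0.0134/-0.0174/;s/-0\.0134/-0.0174/' arc2.py; grep C= arc2.py; python3 arc2.py  162 160.5 159 157.5 156 154.5 153 151.5 150 148.5
```

```text
4.2 [0.4311 0.0114 0.095 ] [-2.21  -2.218  0.008] [-9.17  0.59 12.93] 0.0006428665322888358
polar 0.14076634512197642 168.2138326505058
s=read_state(); C=np.array([0.5689,-0.01744]); M=R.from_rotvec(s["tcp_rot"]).as_matrix()
post est 162.23170721650126
[ 0.02  0.11 -0.  ]
[ 0.13  0.15 -0.  ]
[ 0.25  0.2  -0.  ]
[ 0.36  0.24 -0.  ]
[ 0.47  0.29 -0.  ]
[ 0.58  0.34 -0.  ]
[ 0.69  0.4  -0.  ]
[ 0.8   0.45 -0.  ]
[ 0.91  0.51 -0.  ]
[ 1.01  0.58 -0.  ]
```

View pics/wrist4.png

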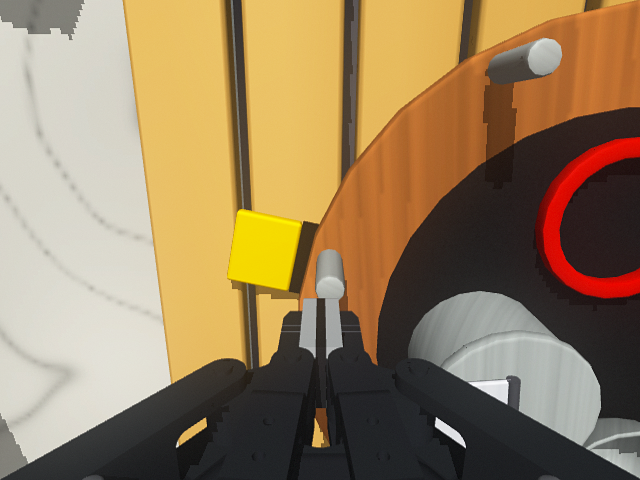

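The force reading jumped to 9 N sideways and 13 N vertical. I'll back off 5 mm and look from the other cameras before going on.

Request:
step_arm --moves '[[[-0.08, 0, 0, 0, 0, 0, 1], [-0.16, 0, 0, 0, 0, 0, 1], [-0.16, 0, 0, 0, 0, 0, 1]]]'

```text
time: 4.5
tcp_pos: [0.4296, 0.008, 0.095]
tcp_rot: [-2.207, -2.216, 0.009]
ft_force: [-1.5, 1.1, 11.6]
finger_gap: 0.001
```

```bash
python3 look.py 5 wrist scene side;python3 -c "
import cv2
a=cv2.imread('pics/scene5.png')[130:330,200:420];b=cv2.imread('pics/side5.png')[130:330,220:440]
cv2.imwrite('pics/c5.png',cv2.resize(cv2.hconcat([a,b]),(800,364),interpolation=cv2.INTER_CUBIC))"
```

```text
4.5 [0.4296 0.008  0.095 ] [-2.207 -2.216  0.009] [-1.5   1.1  11.64] 0.0010802152554109667
polar 0.1415552115482006 169.6728789352101
```

View pics/c5.png

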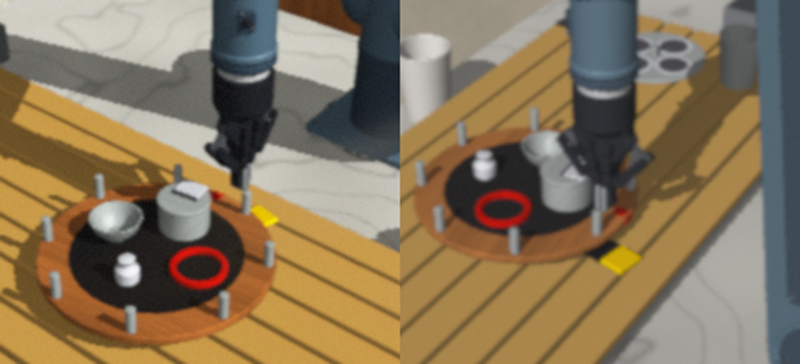

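View pics/wrist5.png

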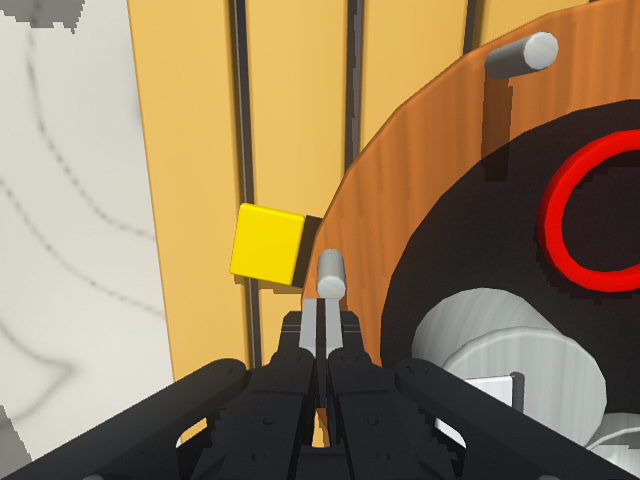

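Run:
```python
from h import *
s=read_state();M=R.from_rotvec(s["tcp_rot"]).as_matrix()
for o in [(0,0,0),(.011,0,0),(-.011,0,0),(.011,0,-.024),(.011,.01,0),(.017,0,-.024),(.017,0,.011)]:
    print(o,proj("wrist",s["tcp_pos"]+M@np.array(o),s))
d=np.load("wrist_d.npy");p=d[280:325:4,[310,322,330,335]];print(p.round(3))
f,cx,cy,W=cam("wrist",s)
for u,v in [(312,300),(312,305),(312,320),(332,288),(332,255),(312,340),(290,320)]:
    z=d[v,u];X=W[:3,:3]@np.array([(u-cx)/f*z,-(v-cy)/f*z,-z])+W[:3,3];print(u,v,X.round(4),(M.T@(X-s["tcp_pos"])).round(4))
print(s["joint_torque"].round(2),s["ft_torque"].round(2))
```

```text
(0, 0, 0) [[319.44059178 294.19616983]]
(0.011, 0, 0) [[319.40805407 271.33302779]]
(-0.011, 0, 0) [[319.47195235 316.2321771 ]]
(0.011, 0, -0.024) [[319.26007671 294.64884125]]
(0.011, 0.01, 0) [[342.14786004 271.32069998]]
(0.017, 0, -0.024) [[319.23729996 280.15904471]]
(0.017, 0, 0.011) [[319.44710182 250.35446767]]
[[0.192 0.154 0.153 0.154]
 [0.192 0.154 0.154 0.154]
 [0.193 0.154 0.154 0.154]
 [0.193 0.155 0.155 0.154]
 [0.194 0.155 0.156 0.156]
 [0.15  0.15  0.152 0.15 ]
 [0.147 0.147 0.146 0.147]
 [0.145 0.144 0.143 0.145]
 [0.141 0.141 0.142 0.141]
 [0.139 0.137 0.138 0.138]
 [0.136 0.136 0.135 0.135]
 [0.134 0.133 0.134 0.133]]
312 300 [0.4273 0.018  0.1221] [ 0.0102 -0.0027 -0.0269]
312 305 [0.4274 0.0183 0.127 ] [ 0.0105 -0.0026 -0.0318]
312 320 [0.4278 0.0179 0.1374] [ 0.0101 -0.0024 -0.0423]
332 288 [0.4348 0.0212 0.1182] [ 0.0134  0.0049 -0.0231]
332 255 [0.4351 0.0262 0.0939] [0.0182 0.0055 0.0012]
312 340 [0.4283 0.0184 0.1511] [ 0.0107 -0.0021 -0.056 ]
290 320 [0.4196 0.014  0.1304] [ 0.0063 -0.0105 -0.0352]
[-5.400e-01 -2.955e+01 -2.160e+01 -2.400e-01 -8.200e-01  2.000e-02] [0.35 0.37 0.04]
```

Run:
```python
from h import *
for n in("scene","side"):
    i=cv2.imread(f"pics/{n}1.png"); q=proj(n,[[.4468,-.097,.2077],[.4468,-.097,.2347]]); print(n,q)
    c=q[0].astype(int); x0,y0=c-40
    k=cv2.resize(i[y0:y0+80,x0:x0+80],(400,400),interpolation=cv2.INTER_CUBIC)
    for a in q: cv2.circle(k,tuple(int(t) for t in (a-[x0,y0]+.5)*5),3,(0,0,255),-1)
    globals()[n]=k
cv2.imwrite("pics/tip.png",cv2.hconcat([scene,side]))
```

```text
scene [[292.23081474 188.07490659]
 [292.04276091 178.02590442]]
side [[350.39937405 186.71246364]
 [350.66734723 176.48099319]]
```

View pics/tip.png

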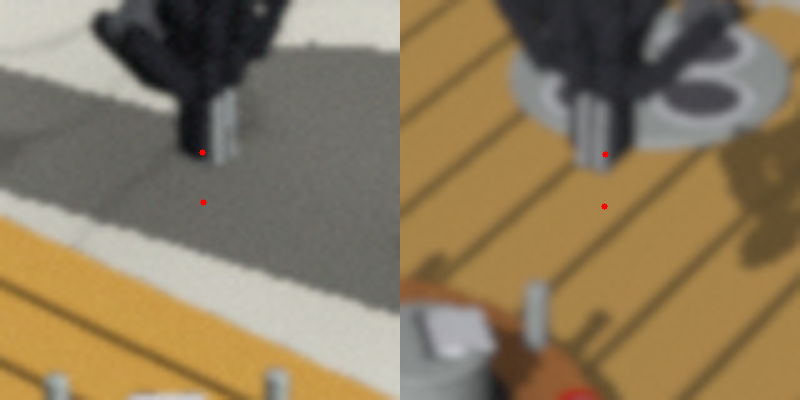

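Checks on the free-air pictures put the visible tips about 25 mm behind the reported TCP: scene tip at (292,178), against a projected TCP at (292,188). So the tip has been dragging on the post's top edge and not pushing its side. I'll lift, back off, and lower carefully behind the post.

Request:
step_arm --moves '[[[0, 0, -0.2, 0, 0, 0, 1], [-0.1, 0, -0.4, 0, 0, 0, 1], [-0.35, 0.05, -0.4, 0, 0, 0, 1], [-0.6, 0.1, -0.4, 0, 0, 0, 1], [-0.6, 0.1, -0.1, 0, 0, 0, 1], [-0.6, 0.1, 0.1, 0, 0, 0, 1], [-0.6, 0.1, 0.3, 0, 0, 0, 1], [-0.6, 0.1, 0.3, 0, 0, 0, 1]]]'

```text
time: 5.32
tcp_pos: [0.431, -0.0095, 0.084]
tcp_rot: [-2.205, -2.213, 0.012]
ft_force: [-1.0, 0.3, -0.3]
finger_gap: 0.002
```

```bash
python3 look.py 6 wrist scene side;python3 -c "
import cv2
a=cv2.imread('pics/scene6.png')[180:300,260:400];b=cv2.imread('pics/side6.png')[180:300,260:400]
cv2.imwrite('pics/c6.png',cv2.resize(cv2.hconcat([a,b]),(800,343),interpolation=cv2.INTER_CUBIC))"
```

```text
5.3167 [ 0.431  -0.0095  0.084 ] [-2.205 -2.213  0.012] [-0.96  0.3  -0.33] 0.002278546077933638
polar 0.13816122452178453 176.74208100253276
```

View pics/wrist6.png

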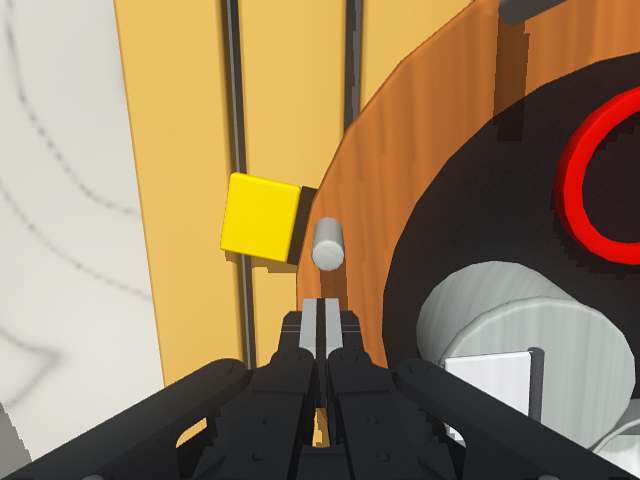

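View pics/c6.png

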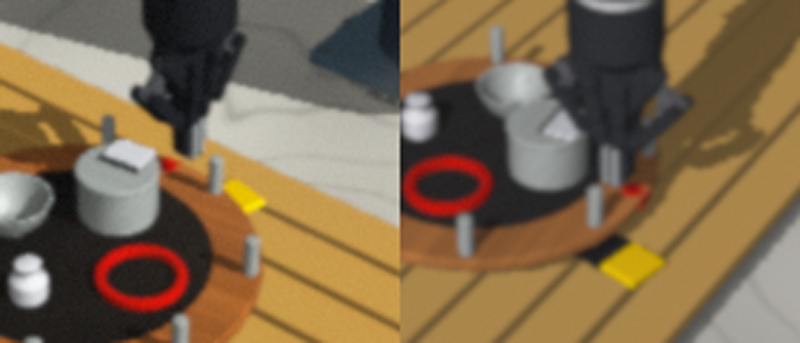

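The finger is free now, with forces near zero, and the post top is at (328,257). I'll lower another 12 mm so the tip truly overlaps the post, and check for force.

Request:
step_arm --moves '[[[0, 0, 0.1, 0, 0, 0, 1], [0, 0, 0.25, 0, 0, 0, 1], [0, 0, 0.4, 0, 0, 0, 1], [0, 0, 0.4, 0, 0, 0, 1]]]'

```text
time: 5.8
tcp_pos: [0.4314, -0.0094, 0.0727]
tcp_rot: [-2.206, -2.214, 0.011]
ft_force: [-0.8, -0.1, -0.6]
finger_gap: 0.002
```

```bash
python3 look.py 7 wrist
python3 - <<'E'
from h import *
s=read_state();d=np.load("wrist_d.npy");M=R.from_rotvec(s["tcp_rot"]).as_matrix();print(M.round(3))
f,cx,cy,W=cam("wrist",s)
for u,v in [(312,301),(312,306),(332,301)]:
    z=d[v,u];X=W[:3,:3]@np.array([(u-cx)/f*z,-(v-cy)/f*z,-z])+W[:3,3];print(u,v,X.round(4))
E
```

```text
5.8 [ 0.4314 -0.0094  0.0727] [-2.206 -2.214  0.011] [-0.76 -0.11 -0.55] 0.001670312848931807
polar 0.13769054126056152 176.68569870564838
[[-0.004  1.    -0.016]
 [ 1.     0.004  0.006]
 [ 0.006 -0.016 -1.   ]]
312 301 [0.4294 0.001  0.102 ]
312 306 [0.4295 0.001  0.1061]
332 301 [0.4368 0.0009 0.1016]
```

View pics/wrist7.png

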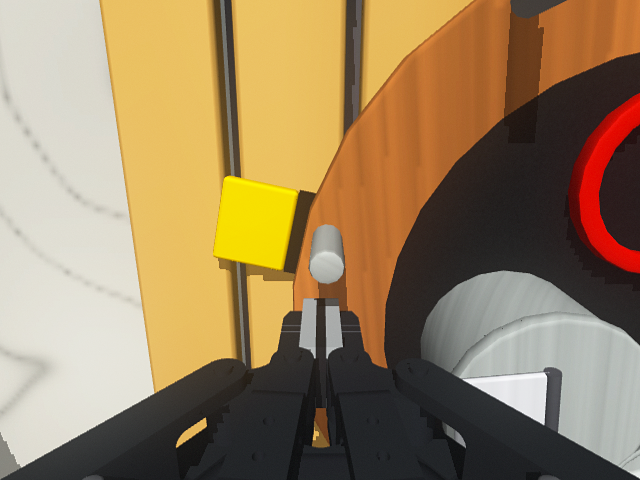

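The TCP is below the tray's level with no force, which confirms the tips are shorter. They are at z≈0.10, so they overlap the post by about 18 mm. Next I'll compute the push.

```bash
cat > arc3.py <<'E'
from h import *
import sys
s=read_state(); C=np.array([0.5689,-0.0174]); M=R.from_rotvec(s["tcp_rot"]).as_matrix()
for a in sys.argv[1:]:
    b=np.radians(float(a)); P=np.r_[C+.14*np.r_[np.cos(b),np.sin(b)]-[.001,.0164],.073]
    print(a,(M.T@(P-s["tcp_pos"])/.03).round(2))
E
python3 - <<'E'
from h import *
C=np.array([0.5689,-0.0174])
for uv,z in [((326,270),.119),((258,222),.058)]:
    q=onplane("wrist",uv,z)[0]; v=q[:2]-C; print(q.round(4),np.degrees(np.arctan2(v[1],v[0]))%360,np.hypot(*v))
E
python3 arc3.py 166 165 164 163 162 160.5 159 157.5 156 154.5 153
```

```text
[0.4345 0.02   0.119 ] 164.46199020105638 0.13950635670647032
[0.4028 0.0198 0.058 ] 167.3802198563422 0.17018723764642313
166 [0.32 0.02 0.  ]
165 [0.4  0.04 0.  ]
164 [0.48 0.06 0.  ]
163 [0.55 0.08 0.  ]
162 [0.63 0.11 0.  ]
160.5 [0.75 0.15 0.  ]
159 [0.86 0.19 0.  ]
157.5 [0.98 0.23 0.  ]
156 [1.09 0.28 0.  ]
154.5 [1.2  0.33 0.  ]
153 [1.31 0.39 0.  ]
```

Request:
step_arm --moves '[[[0.15, 0.01, 0, 0, 0, 0, 1], [0.3, 0.02, 0, 0, 0, 0, 1], [0.4, 0.04, 0, 0, 0, 0, 1], [0.5, 0.07, 0, 0, 0, 0, 1], [0.6, 0.1, 0, 0, 0, 0, 1], [0.7, 0.13, 0, 0, 0, 0, 1], [0.8, 0.17, 0, 0, 0, 0, 1], [0.9, 0.2, 0, 0, 0, 0, 1], [1.0, 0.24, 0, 0, 0, 0, 1], [1.1, 0.29, 0, 0, 0, 0, 1]]]'

```text
time: 6.68
tcp_pos: [0.4402, 0.0238, 0.0731]
tcp_rot: [-2.206, -2.214, 0.011]
ft_force: [-0.4, -1.7, -0.3]
finger_gap: -0.001
```

```bash
python3 look.py 8 wrist;python3 arc3.py 157 155.5 154 152.5 151 149.5 148 146.5 145
```

```text
6.6833 [0.4402 0.0238 0.0731] [-2.206 -2.214  0.011] [-0.36 -1.67 -0.32] -0.0007755663414915335
polar 0.13512863144759524 162.23293555218697
157 [-0.11 -0.05  0.  ]
155.5 [-0. -0.  0.]
154 [0.11 0.05 0.  ]
152.5 [0.22 0.1  0.  ]
151 [0.33 0.16 0.  ]
149.5 [0.43 0.22 0.  ]
148 [0.54 0.29 0.  ]
146.5 [0.64 0.35 0.  ]
145 [0.74 0.42 0.  ]
```

View pics/wrist8.png

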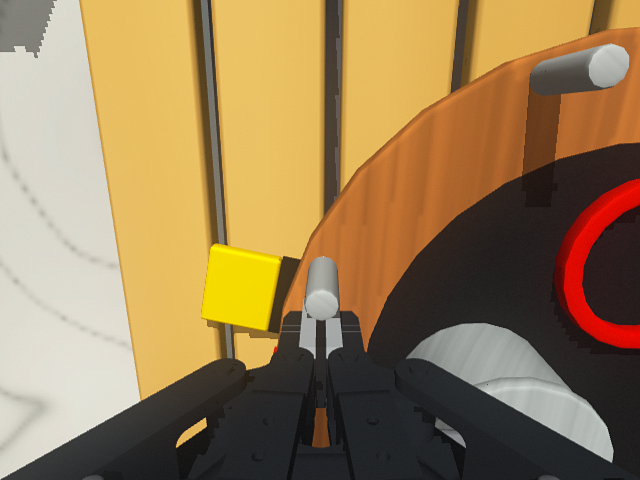

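The finger is now pushing the post's side cleanly with 1.7 N. The post top at (322,300) is centred on the tip. I'll carry on to about 145.5°.

Request:
step_arm --moves '[[[0.1, 0.05, 0, 0, 0, 0, 1], [0.2, 0.1, 0, 0, 0, 0, 1], [0.3, 0.15, 0, 0, 0, 0, 1], [0.4, 0.2, 0, 0, 0, 0, 1], [0.5, 0.26, 0, 0, 0, 0, 1], [0.58, 0.31, 0, 0, 0, 0, 1], [0.65, 0.36, 0, 0, 0, 0, 1], [0.7, 0.4, 0, 0, 0, 0, 1], [0.72, 0.41, 0, 0, 0, 0, 1]]]'

```text
time: 7.48
tcp_pos: [0.4531, 0.0461, 0.0731]
tcp_rot: [-2.206, -2.215, 0.01]
ft_force: [-0.0, -2.3, 0.0]
finger_gap: -0.003
```

Request:
step_arm --moves '[[[-0.1, 0, 0, 0, 0, 0, 1], [-0.3, 0, 0, 0, 0, 0, 1], [-0.4, 0, -0.5, 0, 0, 0, 1], [-0.4, 0, -1.3, 0, 0, 0, 1], [-0.4, 0, -2.2, 0, 0, 0, 1], [-0.4, 0, -3.2, 0, 0, 0, 1], [-0.4, 0.5, -4.2, 0, 0, 0, 1], [-0.4, 1.2, -5, 0, 0, 0, 1], [-0.4, 2.0, -5, 0, 0, 0, 1], [-0.4, 2.0, -5, 0, 0, 0, 1]]]'

```text
time: 8.32
tcp_pos: [0.5203, 0.0323, 0.2239]
tcp_rot: [-2.211, -2.218, 0.002]
ft_force: [0.2, -1.0, -0.9]
finger_gap: 0.001
```

```bash
python3 look.py 9 wrist scene side
```

```text
8.3167 [0.5203 0.0323 0.2239] [-2.211e+00 -2.218e+00  2.000e-03] [ 0.22 -1.05 -0.92] 0.001080429011241915
polar 0.06951967904129713 134.39769071625838
```

View pics/wrist9.png

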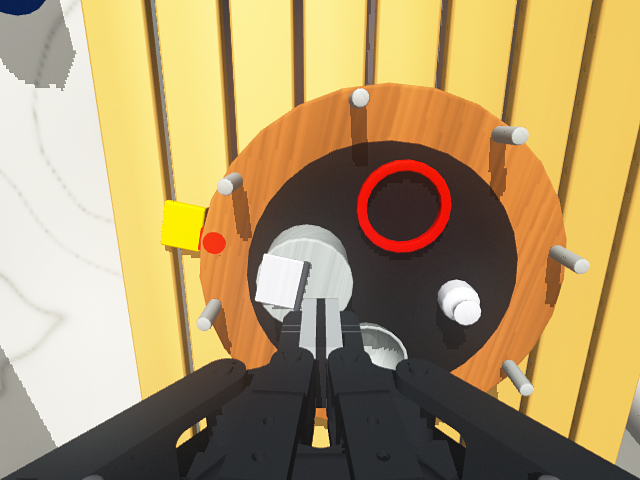

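View pics/side9.png

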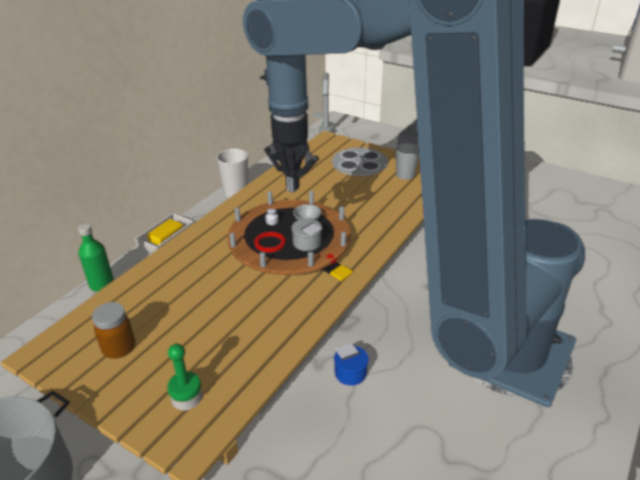

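View pics/scene9.png

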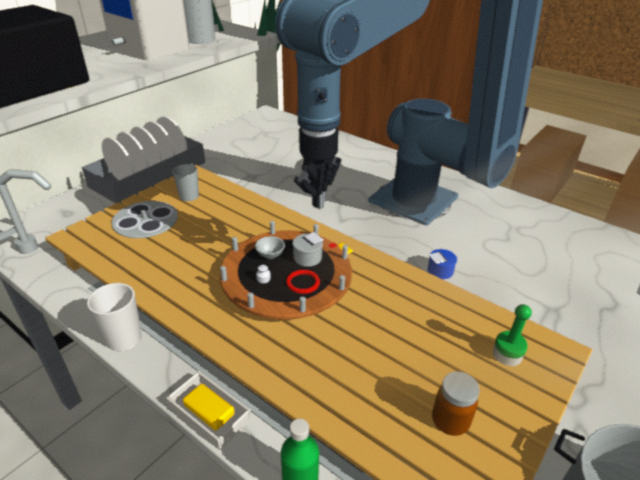

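Run:
```python
from h import *
p=onplane("wrist",[(229,183),(360,97),(519,136),(584,266),(206,322),(526,387)],.119)
c,r=circ(p); print(c,r, np.degrees(np.arctan2(p[:,1]-c[1],p[:,0]-c[0]))%45)
for uv,z in [((184,225),.058),((213,243),.084)]:
    q=onplane("wrist",uv,z)[0]
    for C in (c,np.array([.5689,-.0174])): v=q[:2]-C;print(q.round(4),np.degrees(np.arctan2(v[1],v[0])),np.hypot(*v))
```

```text
[ 0.56222034 -0.01274123] 0.13605318954013523 [ 9.20900254 10.39661205  9.98692851  9.52102344 10.32459221 10.00939549]
[0.3963 0.0212 0.058 ] 168.42519702877254 0.169402917973284
[0.3963 0.0212 0.058 ] 167.38106178374417 0.17691088634378574
[0.4276 0.0136 0.084 ] 168.925148675106 0.1372240793648992
[0.4276 0.0136 0.084 ] 167.62285707224376 0.14471163702388068
```

The red dot is within about 0.5° of the tab, the arm is clear, and everything is standing in place. I'll hand it in.

```bash
python3 -c "
from h import *
print(finish_job())"
```

```text
the job is handed in; nothing more can be done
None
```

I turned the stand about 54° clockwise by pushing one near-side rim post with the shut fingertips. Then I backed off, lifted the arm clear and handed the job in at about 8.5 s; no verdict was reported.

**Last checks:**
- **Alignment:** in the last wrist picture the red dot is at 167.6–168.9° and the tab at 167.4–168.4° about the axis. That is a difference of about 0.5° or less, roughly 1 mm at the rim, against the 20 mm allowed. The spread comes from which estimate of the tray's centre I used. The six visible posts gave 167.4°, which agrees.
- **Things on the tray and board:** in the last pictures the dabba, gasket, bowl and weight look upright and in place. The plate, brush, tumbler and jar look unmoved. I judged these by eye and did not measure the shifts.
- **Rest:** the arm was clear of everything. I did not measure the tray's speed after the push.

**What disagreed:** the real fingertips end about 25 mm behind the reported TCP. Because of that, the first 35° or so of turning came from the tip dragging on the post's top edge, with up to about 13 N vertical and 9 N sideways force. I noticed from the force reading, backed off and re-entered lower. The rest of the turn pushed the post's side with about 2 N.

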